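# Pack the tilt-out bin flush, feel across its rim and shut it

### The arm

A 6-joint arm with a two-finger parallel gripper is mounted at the origin on the work surface. World frame = base frame: x ahead of the robot, y to its left, z up, the work surface at z = 0. Lengths are in m, angles in rad, forces in N, time in s.
With the tool pointing down it reaches from about 0.25 to 0.725 m from the base axis. Payload 9.7 kg.
Tool frame: the origin (TCP) lies on the centre line of the jaws, within the pads' length; the fingertips stand env.tip_extent ahead of it and the grasp point (between the pads) lies 5 mm behind it (env.tip_extent is the distance from the TCP to the fingertips, in m); z points along the fingers, y is the line along which they close (so a half turn about z gives the same grasp; the last joint's range is limited). The gripper opens to 85 mm and grips with 20 to 120 N. Pads are 22 mm wide; open, the fingers measure 114 mm over their backs; the gripper's body (76 mm by 85 mm) begins 54 mm behind the grasp point. The pads swing forward as they close: fully open they stand 13 mm farther back than shut.
Start: joints at [1.134, 0.087, 0.176, 1.66, 0, 1.571], TCP at [0.233, 0.498, 0.245] pointing down, gripper open.
Joint ranges: [-3.13, 3.13], [-0.85, 1.81], [-1.15, 1.24], [-2.2, 2.28], [-1.44, 1.52], [-3.14, 3.14]. Speed limits (rad/s): [2.22, 2.22, 2.57, 3.14, 3.14, 3.14].

### API

Orientations are given as a rotation vector (axis times angle).
In Python, from station import env, cams gives the robot as it stands. Calls block until the motion is done:
- env.move_pose(position, orientation): joint-space move of the TCP to a pose.
- env.servo_line(position, frame=None, feed=0.15, f_stop=None): straight line of the TCP; frame=None keeps the orientation; feed is the mean speed in m/s. With f_stop (N) it stops when the force on the tool has changed by that much, and returns True; else False.
- env.move_joints(angles): joint-space move.
- env.move_gripper(opening, f_grip=None): finger opening in m; f_grip is the grip in N (None keeps the last); returns when the fingers have stopped.
- env.hold(seconds).
- env.solve_ik(position, orientation): joint angles nearest the present ones, or None.
- env.get_state(): the state.
- cams.get_image(name): name is "scene" or "top"; returns (picture, depth): 384x512x3 uint8, blue, green, red; 384x512 float32, m along the optical axis (not along the pixel's ray), 0 where there is no reading.
- cams.camera_info(name): a dict with "mtx" (3x3 intrinsics, pixels), "dist" ([k1, k2, p1, p2, k3] as OpenCV has them; the pictures are not rectified), "R" (3x3) and "t" (3): a world point X has camera coordinates R X + t. Camera axes: x right, y down, z forward; pixel columns grow to the right and rows downward; lengths in m; the calibration is good to about 2 mm. A picture is of the moment at which its call begins. camera_info takes no time and is no camera call.
A pose or a line that the arm cannot do raises env.IKError and nothing moves.
- env.sign_off(): hands the job in, once; it reports no verdict.
The state is a dict: "clock": time; "joint_positions": joint angles; "joint_velocities": joint speeds; "effort": joint torques, N m; "tool_pos": TCP position; "orientation": TCP orientation; "force": force on the tool from outside, world axes, zero at the start; "wrist_torque": the same for the moment, N m; "grip_width": finger opening in m.
Only numpy, scipy, OpenCV 4.12 (cv2) and the standard library are available. Lean on these libraries where they do the work, as an engineer would, in place of code of your own. Each camera call takes 0.05 s, during which the arm holds its last target. There are 200 camera calls.

### The job

Put the thermometer case and the flat round balm tin away in the free places of the tilted-out blue bin, with the cup, carton and clipper left in there too and nothing standing above the rim; hold the case until it is down in the bin, as there is glass in it. Then check by touch: set your fingertips on the rim of the bin's left end wall (left as the robot sees it), skim them level with the rim across the mouth, and touch the rim of the right end wall. If all is flush, push the bin shut into the crate; leave the other things on the table alone.

Things in the scene. Friction and masses are not known exactly. Their poses are not given: they have to be found in the camera images.
- crate: green painted slatted crate on its side, fixed: 540 (y) x 239 (x) x 165 mm high, 12 mm boards, open face to -x (the robot). Origin on the table under the middle of the bin's pivot axis; x into the crate, y left as seen from the robot, z up. Open face at x = -20, back at +219 mm; top boards only over x = 105 to 219 mm, so there is free air above the bin. Inner faces of the ends at y = +-258 mm.
- bin (a joint): tilt of the bin about its pivot axis (along the crate's y, 24 mm above the table): 0 = tilted right out against its stop (rim level; the start), 0.38 rad = shut against its stop (front panel upright, in line with the crate's open face). The pivot is stiff (about 0.5 N m): the bin stays where it is left, and pushing its front lip back (best also a little upwards, with its path) takes 5 to 12 N.
- bin_floor (a point): centre of the blue plastic bin's inner floor, turning with the bin: x to its rear wall, y to its left end wall, z square off the floor. Floor 120 (x) by 236 mm (y), level and 82 mm above the table at the start; rim plane 48 mm above it; front wall leans out from x = -60 mm at the floor to -79 at the rim, the others are upright; walls 4 mm. Pivot axis 58 mm below and 25 mm in front of here.
- free_front (a point): point on the bin's floor (axes as bin_floor, 26 mm in front of its centre and 42 mm to the right): middle of the free strip along the front wall, right of the clipper, 158 mm along y and about 65 mm front to rear, which takes the case lying along y with room for fingers either side.
- free_rear (a point): point on the bin's floor (axes as bin_floor, 24 mm behind its centre): middle of the free place at the rear between cup and carton (they stand in the two rear corners, either way round), about 125 mm along y, which takes the tin lying flat with room for fingers left and right of it.
- rim_left (a point): top of the rim of the bin's left (+y) end wall, half-way between front and rear; turns with the bin. The wall and flange top are 10 mm wide and run along x.
- rim_right (a point): top of the rim of the bin's right (-y) end wall, half-way between front and rear; turns with the bin. The wall and flange top are 10 mm wide.
- front_lip (a point): middle of the outermost front edge of the bin's rim (a lip that stands 6 mm proud of the front panel's top, 4 mm thick, running 256 mm along y); turns with the bin. In shutting, this edge goes 44 mm along the crate's +x and 16 mm up.
- case_c (a point): centre of the thermometer's hard case: a closed box 22 (x) by 136 (y) by 20 mm (z), grey below and clear above with the glass thermometer seen inside, 60 g; lies on the table at the start, 20 mm high.
- tin_c (a point): centre of the closed round aluminium balm tin, 56 mm across and 20 mm high, 60 g; z is its axis; stands flat on the table at the start.
- cup_c (a point): centre of the white plastic measuring cup, 50 mm across the rim, 43 at the foot, 42 mm tall, 30 g; z is its axis.
- carton_c (a point): centre of the small closed paper carton, 48 x 48 x 40 mm high, 50 g.
- clipper_c (a point): centre of the steel nail clipper lying flat, 14 (x) by 62 (y) by 12 mm, 40 g.
- comb: bystander, to be left alone: a black plastic comb lying flat, 150 x 30 x 6 mm; origin on its underside
- pump_bottle: bystander, to be left alone: an amber pump bottle with a white pump, 60 mm across, 178 mm tall; origin on its underside
- mug: bystander, to be left alone: a white mug, 76 mm across, 88 mm tall, handle at +y; origin on its underside
- cotton_jar: bystander, to be left alone: a glass jar with an aluminium lid, 72 mm across, 100 mm tall; origin on its underside
- hairbrush: bystander, to be left alone: a wooden hairbrush lying bristles up, 200 x 55 x 36 mm, its origin at the neck, the handle to its -x; origin on its underside
Things that resemble listed ones, but are neither listed nor needed, are in the scene too. There is more than one size of the part that bears tin_c; the job needs the smaller. Leave any green look-alike of the part that bears case_c alone.

How it is judged:
On the way, in this order (a step that is already met when the one before it is completed fails the run):
1. the thermometer case is lowered into the bin still held (its centre less than 28 mm above the bin's floor) (x of case_c in the frame of bin_floor between -0.087 and 0.065 m and y of case_c in the frame of bin_floor between -0.12 and 0.12 m and z of case_c in the frame of bin_floor between 0 and 0.028 m and contact force between the fingers and case above 0.5 N), for 0.05 s.
2. case and tin both lie in the bin, released, and nothing in it stands above the rim (x of case_c in the frame of bin_floor between -0.087 and 0.065 m and y of case_c in the frame of bin_floor between -0.12 and 0.12 m and z of each of case_c, tin_c, cup_c, carton_c, clipper_c in the frame of bin_floor above 0 m and ((angle between the y axis of case_c and the z axis of bin_floor, either way round above 1.37 rad and z of case_c in the frame of bin_floor below 0.0235 m) or (angle between the y axis of case_c and the z axis of bin_floor, either way round above 1.47 rad and z of case_c in the frame of bin_floor below 0.03 m) or (angle between the y axis of case_c and the z axis of bin_floor, either way round above 1.53 rad and z of case_c in the frame of bin_floor below 0.035 m)) and x of tin_c in the frame of bin_floor between -0.087 and 0.065 m and y of tin_c in the frame of bin_floor between -0.12 and 0.12 m and ((angle between the z axis of tin_c and the z axis of bin_floor, either way round below 0.2 rad and z of tin_c in the frame of bin_floor below 0.032 m) or (angle between the z axis of tin_c and the z axis of bin_floor, either way round below 0.5 rad and z of tin_c in the frame of bin_floor below 0.0255 m)) and x of cup_c in the frame of bin_floor between -0.087 and 0.065 m and y of cup_c in the frame of bin_floor between -0.12 and 0.12 m and z of each of cup_c, carton_c in the frame of bin_floor below 0.0265 m and x of carton_c in the frame of bin_floor between -0.087 and 0.065 m and y of carton_c in the frame of bin_floor between -0.12 and 0.12 m and x of clipper_c in the frame of bin_floor between -0.087 and 0.065 m and y of clipper_c in the frame of bin_floor between -0.12 and 0.12 m and z of clipper_c in the frame of bin_floor below 0.03 m and contact force between the fingers and case below 0.05 N and contact force between the fingers and tin below 0.05 N and value of joint bin below 0.15 rad), for 0.2 s.
3. the fingertips touch the rim of the left end wall, the bin still tilted out (x of the grasp point in the frame of rim_left between -0.075 and 0.075 m and y of the grasp point in the frame of rim_left between -0.025 and 0.025 m and z of the grasp point in the frame of rim_left between 0 and 0.04 m and contact force between the fingers and bin above 0.3 N and value of joint bin below 0.15 rad).
4. the fingertips skim the left half of the mouth, at most about 15 mm above the rim (x of the grasp point in the frame of bin_floor between -0.085 and 0.065 m and y of the grasp point in the frame of bin_floor between 0.025 and 0.085 m and z of the grasp point in the frame of bin_floor between 0.045 and 0.082 m and value of joint bin below 0.15 rad).
5. the fingertips skim the right half of the mouth in the same way (x of the grasp point in the frame of bin_floor between -0.085 and 0.065 m and y of the grasp point in the frame of bin_floor between -0.085 and -0.025 m and z of the grasp point in the frame of bin_floor between 0.045 and 0.082 m and value of joint bin below 0.15 rad).
6. the fingertips touch the rim of the right end wall (x of the grasp point in the frame of rim_right between -0.075 and 0.075 m and y of the grasp point in the frame of rim_right between -0.025 and 0.025 m and z of the grasp point in the frame of rim_right between 0 and 0.04 m and contact force between the fingers and bin above 0.3 N and value of joint bin below 0.15 rad).
At the end, for the whole second after the job is handed in: The bin is shut (within 0.04 rad of its stop), and case, tin, cup, carton and clipper all lie at rest inside it with no part above the rim plane (value of joint bin above 0.34 rad and x of case_c in the frame of bin_floor between -0.087 and 0.065 m and y of case_c in the frame of bin_floor between -0.12 and 0.12 m and z of each of case_c, tin_c, cup_c, carton_c, clipper_c in the frame of bin_floor above 0 m and ((angle between the y axis of case_c and the z axis of bin_floor, either way round above 1.37 rad and z of case_c in the frame of bin_floor below 0.0235 m) or (angle between the y axis of case_c and the z axis of bin_floor, either way round above 1.47 rad and z of case_c in the frame of bin_floor below 0.03 m) or (angle between the y axis of case_c and the z axis of bin_floor, either way round above 1.53 rad and z of case_c in the frame of bin_floor below 0.035 m)) and x of tin_c in the frame of bin_floor between -0.087 and 0.065 m and y of tin_c in the frame of bin_floor between -0.12 and 0.12 m and ((angle between the z axis of tin_c and the z axis of bin_floor, either way round below 0.2 rad and z of tin_c in the frame of bin_floor below 0.032 m) or (angle between the z axis of tin_c and the z axis of bin_floor, either way round below 0.5 rad and z of tin_c in the frame of bin_floor below 0.0255 m)) and x of cup_c in the frame of bin_floor between -0.087 and 0.065 m and y of cup_c in the frame of bin_floor between -0.12 and 0.12 m and z of each of cup_c, carton_c in the frame of bin_floor below 0.0265 m and x of carton_c in the frame of bin_floor between -0.087 and 0.065 m and y of carton_c in the frame of bin_floor between -0.12 and 0.12 m and x of clipper_c in the frame of bin_floor between -0.087 and 0.065 m and y of clipper_c in the frame of bin_floor between -0.12 and 0.12 m and z of clipper_c in the frame of bin_floor below 0.03 m and linear speed of each of case, tin, cup, carton below 0.02 m/s); the robot touches nothing.
It fails at once if the comb is moved more than 30 mm (distance of comb from where it was at the start of the episode above 0.03 m).
It fails at once if the pump bottle is moved more than 30 mm (distance of pump_bottle from where it was at the start of the episode above 0.03 m).
It fails at once if the mug is moved more than 30 mm (distance of mug from where it was at the start of the episode above 0.03 m).
It fails at once if the cotton jar is moved more than 30 mm (distance of cotton_jar from where it was at the start of the episode above 0.03 m).
It fails at once if the hairbrush is moved more than 30 mm (distance of hairbrush from where it was at the start of the episode above 0.03 m).
It also fails if it takes over 72 s, if anything falls off the work surface, if the arm or the gripper's body presses on something with over 40 N, if the wrist force passes 120 N, or if a joint passes its speed limit or range.

## Working session

There is one attempt and no reset: what is moved stays moved. The work goes in short steps, each a Python script; the robot and the scene stay as the last script left them, time stands still between calls to the robot, and variables do not carry over. Pictures are saved under pics/ and viewed, on a budget of 10 in all, crops included, one or two more only if the job needs it, and the job is handed in when it is done.

```bash
ls; mkdir -p pics; cat > h.py <<'E'
import numpy as np, cv2
from station import env, cams
def shot(n):
    im,d=cams.get_image(n); ci=cams.camera_info(n); return im,d,ci
def world(d,ci,px):
    px=np.array(px,float).reshape(-1,1,2)
    n=cv2.undistortPoints(px,np.array(ci["mtx"]),np.array(ci["dist"])).reshape(-1,2)
    z=np.array([d[int(round(v)),int(round(u))] for u,v in px.reshape(-1,2)])
    c=np.c_[n*z[:,None],z]
    return (c-np.array(ci["t"]))@np.array(ci["R"])
def cloud(d,ci):
    v,u=np.mgrid[0:d.shape[0],0:d.shape[1]]
    return world(d,ci,np.c_[u.ravel(),v.ravel()]).reshape(d.shape+(3,))
E
python3 - <<'E'
from h import *
for n in("scene","top"):
    im,d,ci=shot(n); cv2.imwrite(f"pics/{n}0.png",cv2.resize(im,(800,600)))
    np.savez(f"{n}0.npz",im=im,d=d)
    R=np.array(ci["R"]);print(n,-R.T@np.array(ci["t"]),R[2],ci["mtx"][0])
print(env.get_state(),env.tip_extent)
E
```

```text
pics
scene [ 0.82583345 -0.61371841  1.29759498] [-0.25213001  0.4532987  -0.85495658] [479.07849695   0.         250.56426968]
top [ 0.24675856 -0.00482608  1.30114679] [ 0.1913212   0.0115462  -0.98145957] [432.78249132   0.         258.00890331]
{'clock': 0.1, 'joint_positions': array([1.13401296e+00, 8.74181022e-02, 1.75239027e-01, 1.65980346e+00,
       3.04597775e-06, 1.57077664e+00]), 'joint_velocities': array([ 1.50584404e-03, -1.33278002e-03,  1.83421217e-03, -2.05244667e-04,
        9.88728414e-05, -2.40205782e-04]), 'effort': array([-4.76948790e-04, -5.21563268e+01,  4.65654159e+01,  1.60611916e-02,
        5.03337617e-05,  2.44888798e-05]), 'tool_pos': array([0.23258769, 0.49820105, 0.24465996]), 'orientation': array([-6.80570175e-01, -3.06672331e+00,  1.81783426e-03]), 'force': array([0.7570327 , 0.22292028, 0.73855456]), 'wrist_torque': array([-0.05581788, -0.02925311, -0.04266497]), 'grip_width': 0.08517767731304554} 0.014
```

View pics/top0.png

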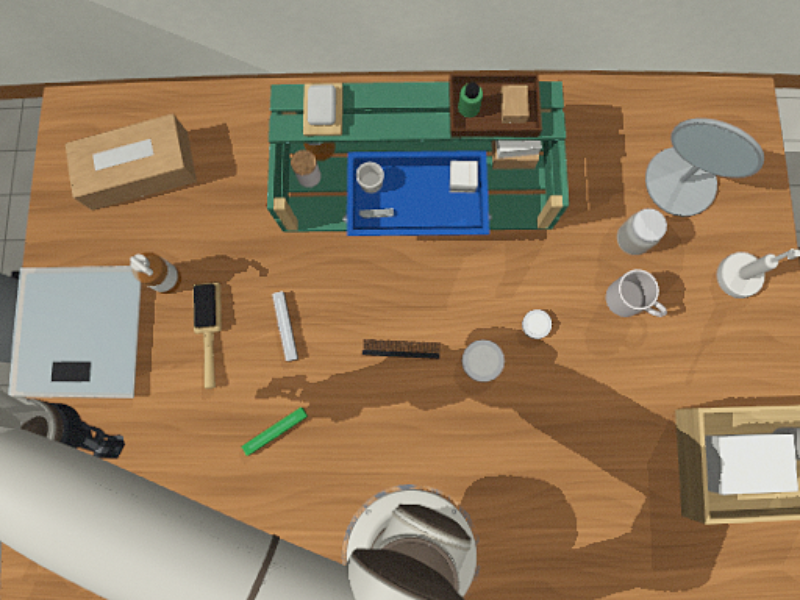

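View pics/scene0.png

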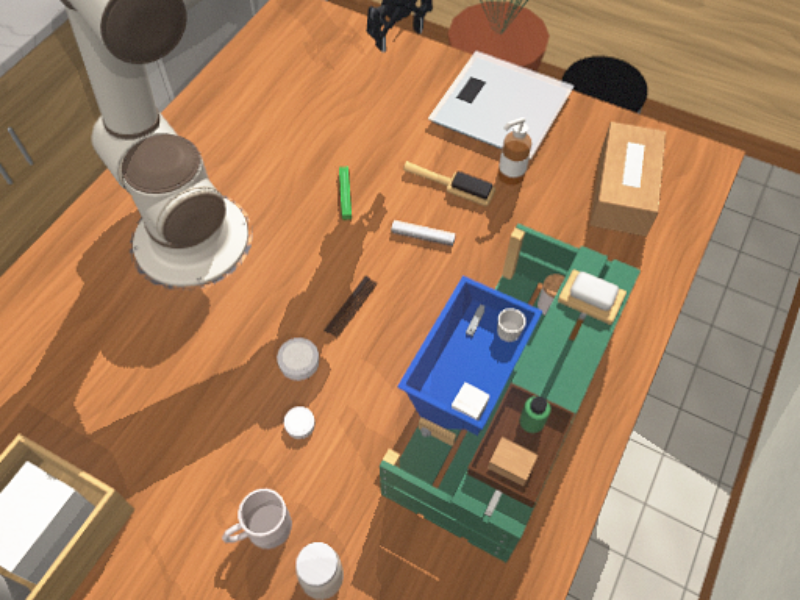

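Top view (800x600 px): case at (285,326), small white-lidded round at (537,324), larger one at (483,361), green look-alike (275,432), bin rim (347..490, 152..234), cup (369,177), carton (464,176), clipper (377,212). Now I'll measure with the depth.

```bash
python3 - <<'E'
from h import *
P={}
for n in("scene","top"):
    z=np.load(n+"0.npz"); P[n]=(z["im"],cloud(z["d"],cams.camera_info(n)))
im,C=P["top"]
f=.64
def blob(n,name,u,v,r,zlo,zhi):
    im,C=P[n]
    u,v,r=int(u*f),int(v*f),int(r*f)
    m=np.zeros(C.shape[:2],np.uint8); m[v-r:v+r,u-r:u+r]=1
    m&=((C[...,2]>zlo)&(C[...,2]<zhi)).astype(np.uint8)
    k,l,s,c=cv2.connectedComponentsWithStats(m)
    if k<2: print(name,"none");return
    i=1+s[1:,4].argmax(); p=C[l==i]
    top=p[p[:,2]>np.percentile(p[:,2],90)-.008]
    (c,wh,a)=cv2.minAreaRect((top[:,:2]*1000).astype(np.float32))
    print(n,name,"c",np.round(c,1),"wh",np.round(wh,1),"ang",round(a,1),"z",np.round(np.percentile(p[:,2],[5,50,95])*1000,1))
blob("top","table",600,420,15,-1,1)
blob("top","case",285,326,45,.009,.06); blob("top","tin",537,324,28,.009,.06); blob("top","bigtin",483,361,32,.009,.06)
blob("top","comb",400,349,45,.003,.06); blob("top","brush",205,320,75,.006,.06);blob("top","pump",155,272,45,.03,.25);blob("top","mug",635,293,50,.03,.25)
blob("top","jar",643,230,35,.05,.25);blob("top","green",275,432,45,.009,.06)
blob("top","cup",369,177,22,.105,.14); blob("top","carton",464,176,22,.105,.14); blob("top","clipper",377,212,25,.0865,.11)
blob("top","binrim",418,193,76,.122,.14)
blob("top","cratetop",418,125,170,.145,.18)
blob("scene","case",423,232,45,.009,.06);blob("scene","tin",299,423,25,.009,.06)
blob("scene","binrim",470,352,80,.122,.14)
E
```

```text
top table c [ 248.  -362.1] wh [54.8 50.4] ang 88.8 z [-5.2 -1.2  3.2]
top case c [430.5 240.2] wh [136.5  23.2] ang 12.9 z [13.9 19.2 23.4]
top tin c [ 428.9 -245. ] wh [54.8 53.4] ang 63.4 z [14.9 19.2 23.5]
top bigtin c [ 359.5 -137.7] wh [77.2 77.1] ang 62.5 z [23.1 27.8 32.4]
top comb c [383.   30.9] wh [115.3  33.7] ang 81.4 z [3.4 5.6 9.9]
top brush c [412.1 390.6] wh [198.2  44.8] ang 3.7 z [11.3 26.  34.1]
top pump c [516.5 467.9] wh [45.4 10.6] ang 50.2 z [ 41.7 112.7 175.3]
top mug c [ 480.1 -423.5] wh [74.9 74.1] ang 44.4 z [34.4 68.  89.1]
top jar c [ 600.7 -452.4] wh [61.5 63.4] ang 2.5 z [ 60.   97.2 102.8]
top green c [229.8 256.9] wh [ 23.8 135.1] ang 33.6 z [13.8 18.8 23. ]
top cup c [690.5  70.5] wh [84.2 75.6] ang 0.6 z [107.6 123.2 132.4]
top carton c [ 691.6 -100.1] wh [78.2 83.9] ang 88.5 z [108.2 121.5 131.1]
top clipper c [632.2  59.4] wh [16.6 60.5] ang 6.0 z [87.2 92.  96.6]
top binrim c [657.3 -17.4] wh [254.8 163.1] ang 89.9 z [124.1 129.1 132.9]
cratetop none
scene case c [428.3 237.2] wh [134.6  30.8] ang 12.1 z [11.1 18.9 25.6]
scene tin c [ 427.3 -248.4] wh [51.6 55.1] ang 35.2 z [14.1 19.5 24. ]
scene binrim c [653.1 -17.6] wh [262.4 161.1] ang 89.9 z [123.1 129.4 133.9]
```

```bash
cat >> h.py <<'E'
from scipy.spatial.transform import Rotation
def ori(deg):
    a=np.deg2rad(deg); y=np.array([np.cos(a),np.sin(a),0]); z=np.array([0,0,-1.])
    return Rotation.from_matrix(np.c_[np.cross(y,z),y,z]).as_rotvec()
FX,FY,FZ=.6645,-.0175,.082   # bin floor centre
def st(t=""):
    s=env.get_state(); print(t,round(s["clock"],2),np.round(s["tool_pos"],4),"F",np.round(s["force"],2),"w",round(s["grip_width"],4))
E
python3 - <<'E'
from h import *
for nm,p,angs in [("casepick",(.4295,.239,.018),(102.9,-77.1)),("caseplace",(FX-.022,FY-.042,.10),(0,180)),("tinpick",(.428,-.2465,.018),(90,-90)),("tinplace",(FX+.022,FY,.1),(90,-90)),("tinplacehi",(FX+.022,FY,.24),(90,-90)),("caseplacehi",(FX-.022,FY-.042,.24),(0,180)),("rimL",(FX-.01,FY+.123,.15),(0,90,-90)),("lip",(FX-.12,FY,.13),(90,-90))]:
    for a in angs:
        q=env.solve_ik(np.array(p),ori(a)); print(nm,a,None if q is None else np.round(q,2))
E
```

```text
casepick 102.9 [ 0.51 -0.02 -0.37  1.22  0.    0.28]
casepick -77.1 [ 0.51 -0.02 -0.37  1.22  0.   -2.86]
caseplace 0 [-0.09  0.31  0.15  1.41  0.    1.48]
caseplace 180 [-0.09  0.31  0.15  1.41  0.   -1.66]
tinpick 90 [-0.52 -0.01 -0.37  1.22  0.   -0.52]
tinpick -90 [-0.52 -0.01 -0.37  1.22  0.    2.62]
tinplace 90 [-0.03  0.41  0.28  1.44  0.   -0.03]
tinplace -90 [-0.03  0.41  0.28  1.44  0.    3.12]
tinplacehi 90 [-0.03  0.44  0.6   1.73  0.   -0.03]
tinplacehi -90 [-0.03  0.44  0.6   1.73  0.    3.12]
caseplacehi 0 [-0.09  0.33  0.44  1.69  0.    1.48]
caseplacehi 180 [-0.09  0.33  0.44  1.69  0.   -1.66]
rimL 0 [0.16 0.35 0.3  1.52 0.   1.73]
rimL 90 [0.16 0.35 0.3  1.52 0.   0.16]
rimL -90 [ 0.16  0.35  0.3   1.52  0.   -2.98]
lip 90 [-0.03  0.06 -0.07  1.44  0.   -0.03]
lip -90 [-0.03  0.06 -0.07  1.44  0.    3.11]
```

```bash
python3 - <<'E'
from h import *
o=ori(102.9)
env.move_gripper(.05,25)
env.move_pose([.4295,.239,.12],o); st("above")
print(env.servo_line([.4295,.239,.019],feed=.12,f_stop=4)); st("down")
env.move_gripper(.0,25); st("grip")
env.servo_line([.4295,.239,.24],feed=.2); st("up")
for n in("scene",):
    im,d,ci=shot(n); cv2.imwrite("pics/lift.png",im[40:300,150:410])
E
```

```text
above 1.86 [0.4295 0.2396 0.1205] F [ 0.5  -0.23  0.56] w 0.0499
False
down 2.85 [0.4299 0.2393 0.0198] F [-1.22  0.7   0.85] w 0.0499
grip 3.21 [0.43   0.2393 0.0198] F [-0.7   0.47  5.33] w 0.0212
up 4.47 [0.4292 0.2388 0.2388] F [-0.15 -0.16 -0.01] w 0.0217
```

View pics/lift.png

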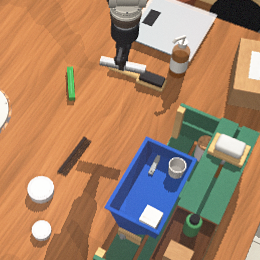

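The case is held level at its middle (crop px (122,68)). Next, into the bin.

```bash
python3 - <<'E'
from h import *
o=ori(0); x,y=FX-.022,FY-.042
env.move_pose([x,y,.22],o); st("above")
env.servo_line([x,y,.135],feed=.15)
print(env.servo_line([x,y,.100],feed=.04,f_stop=2.5)); st("down")
im,d,ci=shot("scene"); cv2.imwrite("pics/low.png",cv2.resize(im[150:300,230:370],None,fx=4,fy=4))
env.hold(.15)
env.move_gripper(.032); st("open")
env.servo_line([x,y,.24],feed=.2); st("up")
env.move_pose([.43,-.1,.24],ori(90))
im,d,ci=shot("top"); np.savez("top1.npz",im=im,d=d); cv2.imwrite("pics/after.png",cv2.resize(im[80:250,200:380],None,fx=4,fy=3.5))
E
```

```text
above 5.89 [ 0.6423 -0.0587  0.2201] F [-0.19  1.15 -0.24] w 0.0213
True
down 7.38 [ 0.6423 -0.0595  0.1019] F [-0.64  0.94  5.56] w 0.0213
open 7.85 [ 0.6417 -0.0595  0.1007] F [-0.18 -0.98 -0.26] w 0.0324
up 8.69 [ 0.6423 -0.0595  0.2387] F [-0.6  -0.04  0.13] w 0.0319
```

View pics/after.png

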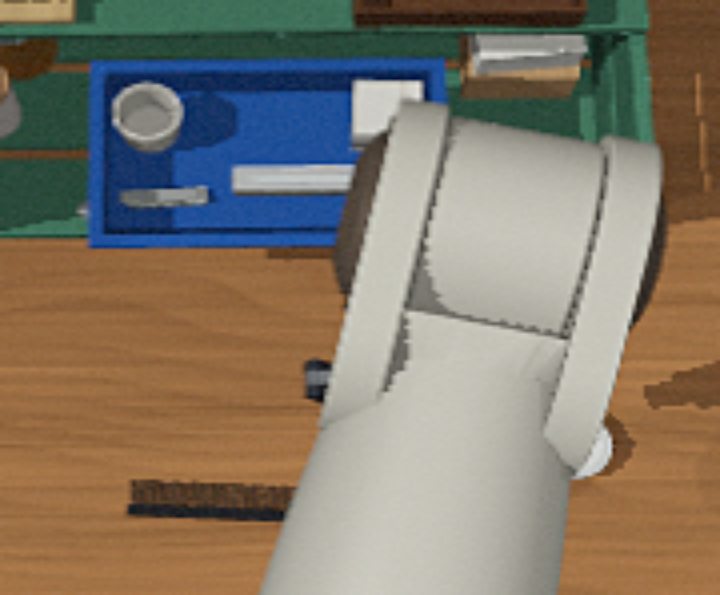

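The case lies flat along y in the front strip, clear of the clipper. Now the tin.

```bash
python3 - <<'E'
from h import *
o=ori(90); tx,ty=.428,-.2465
env.move_gripper(.08,25)
env.move_pose([tx,ty,.12],o)
print(env.servo_line([tx,ty,.017],feed=.12,f_stop=4)); st("down")
env.move_gripper(.0,25); st("grip")
env.servo_line([tx,ty,.24],feed=.2); st("up")
x,y=FX+.022,FY
env.move_pose([x,y,.22],o); st("above")
im,d,ci=shot("scene"); cv2.imwrite("pics/tin.png",cv2.resize(im[110:310,210:410],None,fx=3,fy=3))
E
```

```text
False
down 12.57 [ 0.4285 -0.2467  0.0179] F [-0.5  -0.38 -0.25] w 0.0798
grip 12.92 [ 0.4284 -0.2467  0.018 ] F [-0.57  1.04  6.15] w 0.0548
up 14.18 [ 0.4277 -0.2463  0.2389] F [ 0.39 -0.04  0.04] w 0.0548
above 15.48 [ 0.6861 -0.0186  0.2206] F [-0.56 -0.01 -0.41] w 0.0549
```

View pics/tin.png

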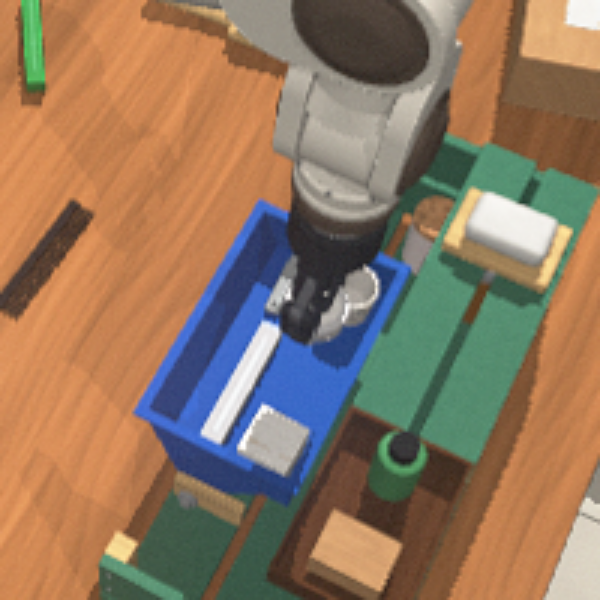

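Tin held over the free rear place; case, cup and carton are in place. Lower and release, then check.

```bash
python3 - <<'E'
from h import *
o=ori(90); x,y=FX+.022,FY
env.servo_line([x,y,.14],feed=.15)
print(env.servo_line([x,y,.097],feed=.04,f_stop=2.5)); st("down")
env.hold(.15)
env.move_gripper(.078); st("open")
env.servo_line([x,y,.24],feed=.2); st("up")
env.move_pose([.35,.35,.25],ori(90))
env.move_gripper(0)
im,d,ci=shot("top"); np.savez("top2.npz",im=im,d=d); cv2.imwrite("pics/after2.png",cv2.resize(im[80:180,200:340],None,fx=5,fy=5))
C=cloud(d,ci)
print("bin z max inside",)
ys,xs=np.mgrid[0:384,0:512]
i=(abs(C[...,1]-FY)<.112)&(C[...,0]>FX-.06)&(C[...,0]<FX+.053)&(C[...,2]>.07)
print(np.percentile(C[i][:,2],[1,50,90,99,100]))
j=(C[...,2]>.122)&(C[...,2]<.140)&(abs(C[...,1]-FY)<.14)&(C[...,0]>.55)&(C[...,0]<.76)
e=C[j]; print("rim",np.percentile(e,[1,99],axis=0))
for lo,hi in((.095,.13),(-.13,-.095)):
    s=e[(e[:,1]-FY>lo)&(e[:,1]-FY<hi)&(abs(e[:,0]-.655)<.03)]; print(len(s),s.mean(0),np.percentile(s[:,1],[3,97]))
E
```

```text
True
down 17.13 [ 0.6865 -0.0175  0.0998] F [2.58 1.08 2.68] w 0.0547
open 17.64 [ 0.6855 -0.0175  0.0985] F [-0.1  -0.49  0.48] w 0.0781
up 18.5 [ 0.6864 -0.0175  0.2388] F [ 0.3  -0.44 -0.36] w 0.0781
bin z max inside
[0.0760945  0.08454388 0.11771369 0.12423519 0.12736817]
rim [[ 0.57772884 -0.14362101  0.1221861 ]
 [ 0.7380332   0.10833464  0.13405251]]
70 [0.65834561 0.10296935 0.12849644] [0.08538726 0.10776295]
88 [ 0.65706842 -0.13680376  0.12863843] [-0.1437507  -0.11574956]
```

View pics/after2.png

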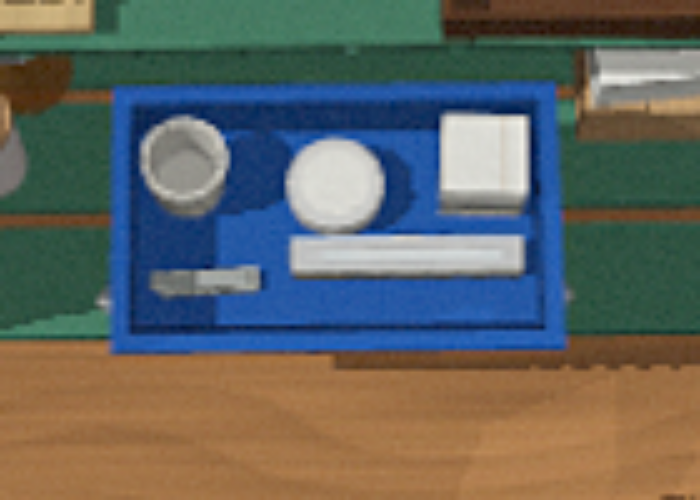

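All five lie flat, below the rim (highest reading inside 0.127 against rim 0.130). Touch check now.

```bash
python3 - <<'E'
from h import *
o=ori(90); x=FX-.012; yl,yr=FY+.123,FY-.123
env.move_pose([x,yl,.20],o); env.servo_line([x,yl,.160],feed=.1); st("pre")
print(env.servo_line([x,yl,.132],feed=.025,f_stop=3)); st("left")
z=env.get_state()["tool_pos"][2]+.005
env.hold(.1)
env.servo_line([x,yl,z],feed=.05); st("off")
print("skim touched",env.servo_line([x,yr,z],feed=.1,f_stop=5)); st("skim end")
print(env.servo_line([x,yr,.132],feed=.025,f_stop=3)); st("right")
env.hold(.1)
env.servo_line([x,yr,.22],feed=.15); st()
im,d,ci=shot("top"); C=cloud(d,ci)
j=(C[...,2]>.11)&(C[...,2]<.15)&(abs(C[...,1]-FY)<.11)&(abs(C[...,0]-.581)<.008); print("front rim z",np.median(C[j],axis=0),j.sum())
E
```

```text
pre 23.08 [0.6523 0.1059 0.1605] F [0.31 0.11 0.2 ] w 0.0001
True
left 23.78 [0.6528 0.1055 0.1439] F [1.42 0.78 6.03] w 0.0002
off 24.15 [0.6526 0.1055 0.1491] F [ 0.27  0.49 -0.93] w -0.0003
skim touched False
skim end 26.76 [ 0.6525 -0.1402  0.149 ] F [-0.56  0.23 -0.79] w -0.0004
True
right 27.13 [ 0.6529 -0.1404  0.1439] F [ 1.51 -0.33  4.92] w -0.0002
 27.89 [ 0.6524 -0.1405  0.2188] F [-0.21 -0.03  0.03] w -0.0002
front rim z [0.58341396 0.01658564 0.13033023] 194
```

Both rims were touched with TCP at 0.1439, so the rim is at 0.130, and the skim met nothing. The mouth is flush. Push shut along the lip's arc.

```bash
python3 - <<'E'
from h import *
o=ori(90); y=FY
env.servo_line([.60,-.1405,.22],feed=.2)
env.move_pose([.525,y,.20],o); env.servo_line([.525,y,.129],feed=.15)
print(env.servo_line([.585,y,.129],feed=.03,f_stop=3)); st("contact")
x0=env.get_state()["tool_pos"][0]
px,pz=.064,.106
for a in np.linspace(.06,.36,6):
    dx=-px*np.cos(a)+pz*np.sin(a)+px; dz=pz*np.cos(a)+px*np.sin(a)-pz
    s=env.servo_line([x0+dx,y,.129+dz],feed=.05,f_stop=30)
    st(f"{a:.2f} {s}")
    if s: break
print(env.servo_line([x0+.056,y,.147],feed=.02,f_stop=12)); st("end")
env.hold(.2)
env.servo_line([.53,y,.145],feed=.08); env.servo_line([.53,y,.25],feed=.2)
env.move_pose([.35,.35,.25],o); st("clear")
for n in("top","scene"):
    im,d,ci=shot(n); np.savez(n+"3.npz",im=im,d=d); C=cloud(d,ci)
    cv2.imwrite(f"pics/{n}3.png",cv2.resize(im[80:180,200:340] if n=="top" else im[150:300,230:380],None,fx=4,fy=4))
    if n=="top":
        j=(abs(C[...,1]-FY)<.1)&(C[...,2]>.138)&(C[...,2]<.16)&(C[...,0]<.66); print("lip x",np.percentile(C[j][:,0],[2,50]),"z",np.median(C[j][:,2]),j.sum())
E
```

```text
True
contact 30.91 [ 0.5663 -0.0175  0.1284] F [ 0.75  0.15 -0.38] w 0.0003
0.06 False 31.23 [ 0.573  -0.0175  0.1327] F [-0.44  0.25  0.08] w -0.0001
0.12 False 31.52 [ 0.5799 -0.0175  0.1361] F [ 0.13  0.43 -0.4 ] w 0.0
0.18 False 31.82 [ 0.5869 -0.0175  0.139 ] F [0.79 0.95 0.3 ] w 0.0
0.24 False 32.12 [ 0.5938 -0.0175  0.1413] F [-0.35 -0.78  0.53] w -0.0
0.30 False 32.42 [ 0.601  -0.0175  0.1433] F [-0.48  0.37  0.37] w -0.0004
0.36 False 32.73 [ 0.6072 -0.0175  0.1446] F [-5.88 -0.25  0.74] w -0.0
True
end 33.04 [ 0.6071 -0.0175  0.1441] F [-1.65  0.34  2.8 ] w -0.0001
clear 36.54 [0.3505 0.3495 0.2498] F [-0.07 -0.94 -0.24] w -0.0002
lip x [0.05976469 0.6241658 ] z 0.14395028692356282 293
```

View pics/top3.png

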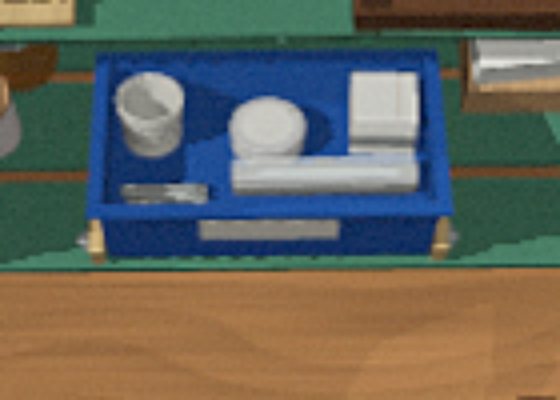

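View pics/scene3.png

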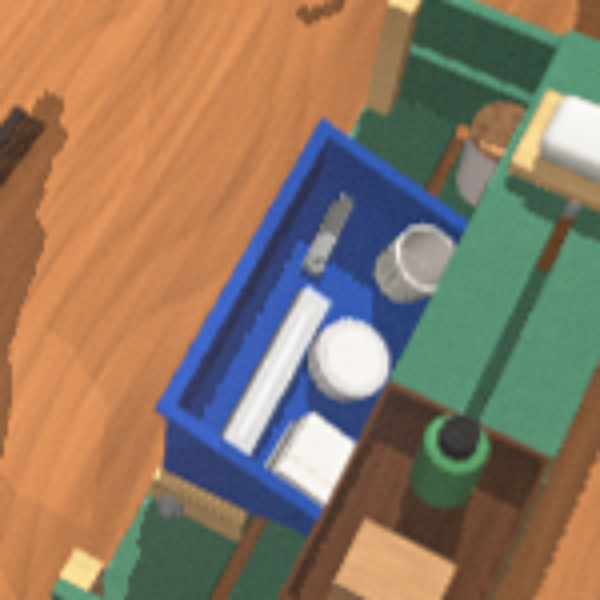

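The bin has moved well in and the contents lie low. I'll measure the tilt from the rim slope, before versus after.

```bash
python3 - <<'E'
from h import *
ci=cams.camera_info("top")
for f in("top2.npz","top3.npz"):
    z=np.load(f); im=z["im"].astype(int); C=cloud(z["d"],ci)
    blue=(im[...,0]>im[...,1]+40)&(im[...,0]>im[...,2]+60)
    # floor plane, visible floor right of clipper/front of tin and left-rear
    i=blue&(abs(C[...,1]-FY)<.105)&(C[...,0]>FX-.05)&(C[...,0]<FX+.06)&(C[...,2]<.115)
    P=C[i]; 
    for _ in range(6):
        A=np.c_[P[:,:2],np.ones(len(P))]; k=np.linalg.lstsq(A,P[:,2],rcond=None)[0]; r=abs(A@k-P[:,2]); P=P[r<max(.004,np.median(r)*2.5)]
    print(f,"floor tilt",np.arctan(k[0]),len(P))
    for s in(1,-1):
        i=(s*(C[...,1]-FY)>.116)&(s*(C[...,1]-FY)<.127)&blue&(C[...,0]>.585)&(C[...,0]<.725)&(C[...,2]>.06)
        P=C[i]
        c=P[:,0]; bins=np.arange(.585,.74,.01); tops=[(P[(c>=b)&(c<b+.01)][:,:][:, [0,2]]) for b in bins]
        tops=np.array([[t[:,0].mean(),np.percentile(t[:,1],75)] for t in tops if len(t)>2])
        print("  rim slope",s,np.arctan(np.polyfit(tops[:,0],tops[:,1],1)[0]))
E
```

```text
top2.npz floor tilt -0.004850829546175232 1082
  rim slope 1 -0.01763224675189248
  rim slope -1 -0.00802592741024414
top3.npz floor tilt -0.23237030703499745 382
  rim slope 1 -0.3693162741650282
  rim slope -1 -0.3696755750096123
```

Rim slopes read 0.37 against a start bias of about 0.01, so the bin is near shut but the margin is thin. I'll give it one firmer push to feel the stop.

```bash
python3 - <<'E'
from h import *
o=ori(90); y=FY
env.move_pose([.54,y,.22],o); env.servo_line([.54,y,.145],feed=.15); env.servo_line([.600,y,.145],feed=.1)
print(env.servo_line([.622,y,.149],feed=.02,f_stop=25)); st("end")
env.hold(.1); st("held")
env.servo_line([.54,y,.147],feed=.08); env.servo_line([.54,y,.25],feed=.2)
env.move_pose([.35,.35,.25],o); st("clear")
im,d,ci=shot("top"); im=im.astype(int); C=cloud(d,ci)
cv2.imwrite("pics/fin.png",cv2.resize(im.astype(np.uint8)[80:180,200:340],None,fx=4,fy=4))
blue=(im[...,0]>im[...,1]+40)&(im[...,0]>im[...,2]+60)
for s in(1,-1):
    i=(s*(C[...,1]-FY)>.116)&(s*(C[...,1]-FY)<.127)&blue&(C[...,0]>.585)&(C[...,0]<.725)&(C[...,2]>.06)
    P=C[i];c=P[:,0]
    t=[P[(c>=b)&(c<b+.01)][:,[0,2]] for b in np.arange(.585,.74,.01)]
    t=np.array([[q[:,0].mean(),np.percentile(q[:,1],75)] for q in t if len(q)>2])
    print("rim slope",np.arctan(np.polyfit(t[:,0],t[:,1],1)[0]))
E
```

```text
True
end 40.24 [ 0.6071 -0.0175  0.146 ] F [-3.99  0.42  2.94] w 0.0002
held 40.34 [ 0.6072 -0.0175  0.1459] F [-3.66  0.07  3.79] w -0.0002
clear 43.52 [0.3505 0.3495 0.2498] F [-0.14  0.44  0.08] w -0.0001
rim slope -0.36511952832428163
rim slope -0.3794767819869889
```

View pics/fin.png

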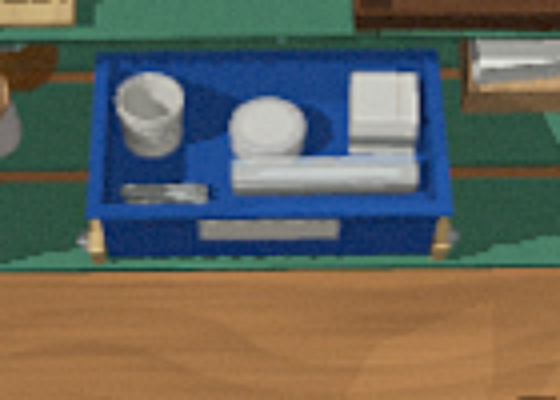

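A 25 N push stopped at the same point (x = 0.6071), so the bin is on its stop. The contents have not moved.

```bash
python3 -c "
from h import *
env.sign_off(); st('done')"
```

```text
the job is handed in; nothing more can be done
the job is handed in; nothing more can be done
```

The thermometer case and the small balm tin are in the bin with the cup, carton and clipper, and the bin is shut. I handed the job in at about 43.5 s on the robot's clock; it gave no verdict.

- **Placing:** I held the case until it touched the bin floor in the front strip, then let go. The tin lies flat at the rear between cup and carton. I never went for the comb, the other bystanders or the look-alikes, though I did not measure their positions again afterwards.
- **Touch check:** The left and right rims were both felt at the same height (0.130 m). The skim 5 mm above the rim met nothing.
- **Shutting:** A second, firmer push (25 N) stopped at exactly the same place as the first, so the bin is on its stop. The rim slopes read 0.365 and 0.379 rad, against 0.38 for shut.
- **Checks that disagreed:**
  - A rough floor-plane fit in the first picture after shutting gave only 0.23 rad. Little floor was visible there, so I trusted the rim slopes and the hard stop.
  - The 3 N "contact" at the start of the first push may have been noise, since no steady force showed until near the end.

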